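Unplug the warming cups and nest them

ROBOT

A 7-joint arm with a two-finger parallel gripper is mounted at the origin on the work surface. World frame = base frame: x ahead of the robot, y to its left, z up, the work surface at z = 0. Lengths are in m, angles in degrees, forces in N, time in s.
With the tool pointing down it reaches from about 0.425 to 0.875 m from the base axis. Payload 4.7 kg.
Tool frame: the origin (TCP) lies at the very end of the fingers, on their centre line; the grasp point (between the pads) lies 19 mm behind it; z points along the fingers, y is the line along which they close (so a half turn about z gives the same grasp; the last joint's range is limited). The gripper opens to 87 mm and grips with 3 to 60 N. Pads are 19 mm wide; open, the fingers measure 117 mm over their backs; the gripper's body (75 mm by 190 mm) begins 51 mm behind the grasp point.
Start: joints at [-73.619, 18.392, -4.016, 83.108, 1.295, 78.541, -3.26], TCP at [0.175, 0.626, 0.223] pointing down, gripper open.
Joint ranges: [-163.93, 163.93], [-17.29, 119.83], [-79.2, 71.16], [3.27, 140.29], [-89.18, 269.18], [5.43, 117.66], [-154.24, 154.24]. Speed limits (degrees/s): [147.25, 147.25, 180, 180, 180, 180, 180].

INTERFACE

Orientations are given as [roll, pitch, yaw] about the fixed x, y, z axes, in that order (R = Rz(yaw) Ry(pitch) Rx(roll)).
In Python, from plant import telemetry, vision, job gives the robot as it stands.
- The arm moves only by the tool step_arm, never from a script. Its argument "rows" is one flat list of numbers, 6 for each row, row after row: the shift along the tool's x, y, z normalised to -1 to 1, where 1 is 250 mm, then the turn, a rotation vector about the tool's x, y, z normalised to -1 to 1, where 1 is pi/4 rad. In form: [dx, dy, dz, rx, ry, rz, dx, dy, dz, rx, ry, rz, ...]. A call has 1 to 5 rows; each row is the pose to reach, as a shift and turn from the pose commanded when the call began, along the tool's axes at that moment; what a row does not reach only later rows make up. A row lasts 1/8 s, in which the tool goes at most 62.5 mm and 10.7 degrees, less where a joint would pass 70% of its speed; a pose out of reach is approached as far as the arm can. A call with a number of a shift or a turn outside -1 to 1 is refused whole. A call with a gripper value outside its range is refused whole. "claw" is the opening, from -1 (shut) to 1 (fully open), set as the call begins (left out, the last holds). The fingers move at their own pace and stop on an object; "squeeze" is the grip in N (left out, the last holds). Time passes only in rows, so rows that repeat a pose let the fingers close. It gives the time, the measured TCP pose, the force, the opening and the grip force at its end, in the units of the state.
- telemetry.state(): the state, without advancing time (a new reading comes with each control period).
- vision.read_camera(name): name is "scene" or "top" or "wrist"; returns a dict with "frame" (384x512x3 uint8, blue, green, red), "K" (3x3 intrinsics, pixels), "rvec" (rotation vector, rad) and "tvec" (3), from world to camera coordinates, as OpenCV has them. Camera axes: x right, y down, z forward; pixel columns grow to the right and rows downward; lengths in m; the calibration is good to about 2 mm. A picture is of the moment at which its call begins. There is no depth.
- job.job_done(): hands the job in; it is judged then, once.
The state is a dict: "time_s": time; "q": joint angles; "joint_velocities": joint speeds; "joint_torque": joint torques, N m; "tool_pos": TCP position; "orientation": TCP orientation; "force": force on the tool from outside, world axes, zero at the start; "torque": the same for the moment, N m; "finger_gap": opening from 0.0 (shut) to 1.0 (fully open); "gripper_force": force on a finger pad.
Only numpy, scipy, OpenCV 4.12 (cv2) and the standard library are available. Lean on these libraries where they do the work, as an engineer would, in place of code of your own. Each camera call takes 0.05 s, during which the arm holds its last target. There are 200 camera calls.

TASK

Pull the two hollow square metal cups out of the sloped warming dock, against their sprung roller catches, and nest them, fully home, in the same kind of cup that stands upright in the steel tray, so that all three make one upright stack there. Put them in gently rather than dropping them. Leave the solid cover plug with the knob seated in the dock, and do not disturb the other things on the bench.

Things in the scene. Friction and masses are not known exactly. Their poses are not given: they have to be found in the camera images.
- cup_a: plugged hollow square aluminium cup, 82 long, open top. Origin: centre of its closed bottom; z along its axis to the rim; x and y normal to its flat sides (x points up the dock's slope). Outside: tapers from 30 square at z 0 to 48.7 at z 56; a lip 68 square from z 56 to 62; above it to the rim at z 82 a grip band 60 square with parallel sides, the place to grip. 160 g. Its socket varies.
- cup_b: second plugged cup, identical to cup_a in shape, size and frame; starts in another socket of the dock.
- cup_base: third cup, same shape and frame as cup_a, upright and loose on the tray at any yaw. Mouth 53 square inside, walls 2, narrowing with the taper. Another cup lowered into it with parallel sides (any quarter turn) stops when its lip rests on this rim: its origin is then 26 above this one's, with about 2.3 play each side.
- cover_plug: solid aluminium plug in the remaining socket: lip 68 square (z 56 to 62), round knob 36 across on top (up to z 80), not hollow. Origin: centre of its bottom; z along its axis outward. Stays where it is.
- dock: white sloped warming dock, fixed, 350 wide (y), 115 deep (x), 110 high at the back, 35 at the front. Origin: centre of its underside; x to its back. Its flat face slopes down to the front (-x). Three sockets side by side, mouths at x 0, y -110, 0 and 110, z 75; their axes lean 32 degrees from vertical towards -x. A plugged part's lip rests on the face: its grip band stands 6 to 26 proud.
- socket_mid (a point): centre of the middle socket's mouth, on the face. On both y sides of each socket a sprung steel roller (16 across, tops 21 above the face) hooks over the lip and rolls outward as the part is pulled along its axis: about 10 to 13 N to start, free after 10 travel, clear of the socket after 60. Grip the band on its up-slope and down-slope sides (x), where the face is free.
- tray: shallow fixed steel tray 270 x 270, rim 14 high; origin: centre of its underside; its floor is at z 6.
- wash_bottle: tall white bottle, 58 across, 190 high, standing on the tray near cup_base (centres about 110 apart); origin: centre of its bottom. Leave it.
- jar: low amber jar, 58 across, 70 high, on the tray near cup_base (about 110 apart), at a right angle from the bottle; origin: centre of its bottom. Leave it.
- beaker: glass beaker, 66 across, 90 high; origin: centre of its bottom. Leave it.
- slide_box: box 60 x 90 x 30 high, in front of the dock; origin: centre of its bottom. Leave it.
- timer: flat timer 60 x 70 x 20 high, in front of the dock; origin: centre of its bottom. Leave it.
- tube_rack: rack 70 x 200 with capped tubes, 106 high, behind the dock; origin: centre of its bottom. Leave it.
There are look-alikes about, which are no part of the job. What is shaped like the cup_base but green or pink is not meant.

How it is judged:
By the outcome, as a careful person would: the job done as asked, in the order asked, and still so for the second after the job is handed in, with the robot touching nothing.
It also fails if it takes over 72 s, if anything falls off the work surface, if the arm or the gripper's body presses on something with over 40 N, if the wrist force passes 120 N, or if a joint passes its speed limit or range.

## Working session

There is one attempt and no reset: what is moved stays moved. The work goes in short steps, Python scripts to look and compute and a tool call to move; the robot and the scene stay as the last step left them, time stands still between calls to the robot, and variables do not carry over. Pictures are saved under pics/ and viewed, at most 10 in all, crops included, and the job is handed in when it is done.

Besides the shell and the picture viewer there is one more tool, called after "Emit:" as name(argument=value, ...), one argument or row to a line, values as JSON. step_arm: Moves the arm, as the interface text tells. Scaled input: -1 to 1 covers 250 mm each way for a shift and pi/4 rad each way for a turn. Its arguments: {"type":"object","properties":{"rows":{"type":"array","items":{"type":"number","minimum":-1,"maximum":1}},"claw":{"type":"number"},"squeeze":{"type":"number"}},"required":["rows"]}

```bash
mkdir -p pics; ls; cat > h.py <<'E'
import numpy as np,cv2
from plant import telemetry,vision,job
from scipy.spatial.transform import Rotation as R
def cam(n):
    c=vision.read_camera(n); M=cv2.Rodrigues(np.array(c['rvec'],float))[0]
    return c['frame'],np.array(c['K'],float),M,np.array(c['tvec'],float).ravel()
def ray(c,u,v):
    _,K,M,t=c; d=M.T@np.linalg.solve(K,[u,v,1.]); return -M.T@t,d
def onz(c,u,v,z):
    o,d=ray(c,u,v); return o+d*(z-o[2])/d[2]
def proj(c,p):
    _,K,M,t=c; q=K@(M@np.array(p,float)+t); return q[:2]/q[2]
def tool():
    s=telemetry.state(); return np.array(s['tool_pos']),R.from_euler('xyz',s['orientation'],degrees=True)
def delta(p,Rt):
    p0,R0=tool(); d=R0.inv().apply(np.array(p)-p0)/.25; r=(R0.inv()*Rt).as_rotvec()/(np.pi/4)
    return np.round(np.r_[d,r],4)
E
python3 - <<'E'
from h import *
import pickle
s=telemetry.state();print(s)
a=cam('scene');b=cam('top');w=cam('wrist')
pickle.dump((a,b,w),open('c0.pkl','wb'))
for n,c in zip('abw',(a,b,w)):print(n,c[0].shape,(-c[2].T@c[3]).round(3),c[1][0,0]); 
cv2.imwrite('pics/s0.png',cv2.resize(a[0],(800,600)));cv2.imwrite('pics/t0.png',cv2.resize(b[0],(800,600)))
E
```

```text
pics
{'time_s': 0.0, 'q': array([-73.61989097,  18.43763007,  -4.01474999,  83.17639345,
         1.29418664,  78.54035723,  -3.26089693]), 'joint_velocities': array([ 0.02421893,  0.06290854,  0.00627243, -0.05484239,  0.03275151,
        0.04435941, -0.02748381]), 'joint_torque': array([ 1.91862350e-04, -4.91281843e+01, -4.03685309e-01, -3.12534535e+01,
       -6.39386033e-02,  4.36688215e-02,  1.53227193e-04]), 'tool_pos': array([0.17439601, 0.62558277, 0.22146454]), 'orientation': array([-1.79890816e+02,  5.29039118e-03,  1.64427878e+02]), 'force': array([ 0.54766819,  0.04723824, -0.26451985]), 'torque': array([0.03463533, 0.10903222, 0.01569753]), 'gripper_force': 0.0, 'finger_gap': 1.0014462710502143}
a (384, 512, 3) [ 1.297 -0.106  0.981] 351.63082241074704
b (384, 512, 3) [ 0.214 -0.074  1.56 ] 463.61648857715227
w (384, 512, 3) [0.106 0.645 0.384] 317.0558692664301
```

View pics/s0.png

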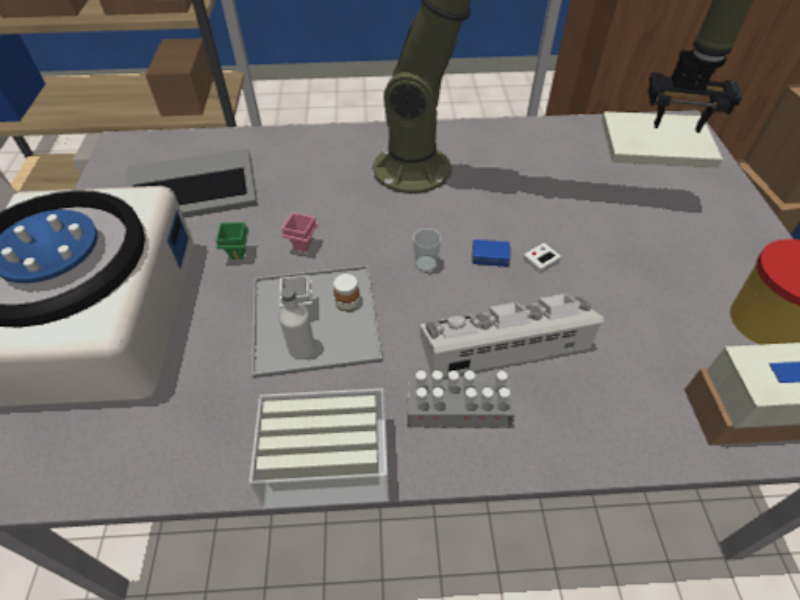

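View pics/t0.png

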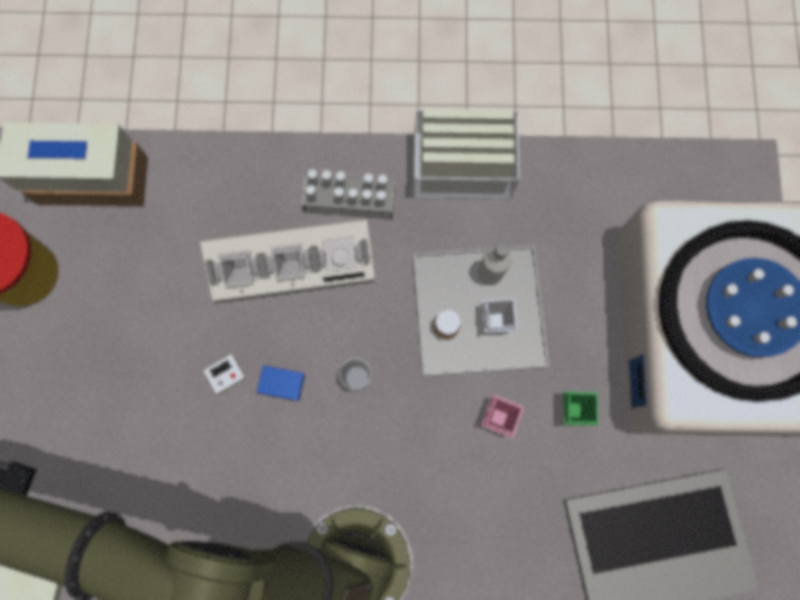

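The scene view shows the dock at (510,330), with hollow cups in the sockets at (507,315) and (558,305) and the knobbed plug at (457,322). Cup_base candidates in the top view:
- Grey cup at (497,317), standing in the tray between bottle and jar. This one fits.
- Green (580,408) and pink (503,416), both outside the tray. These are the look-alikes.

I'll confirm in one enlarged crop.

```bash
python3 - <<'E'
from h import *
import pickle
a,b,w=pickle.load(open('c0.pkl','rb'))
A=b[0][135:245,120:360];B=a[0][165:243,155:395]
A=cv2.resize(A,None,fx=3.2,fy=3.2,interpolation=cv2.INTER_CUBIC);B=cv2.resize(B,None,fx=3.2,fy=3.2,interpolation=cv2.INTER_CUBIC)
cv2.imwrite('pics/crop.png',np.vstack([A,B]))
# tray / dock masks in top
g=cv2.cvtColor(b[0],cv2.COLOR_BGR2GRAY);hsv=cv2.cvtColor(b[0],cv2.COLOR_BGR2HSV)
for th in (150,165,180,200):
    m=((g>th)&(hsv[...,1]<60)).astype(np.uint8);m=cv2.morphologyEx(m,cv2.MORPH_CLOSE,np.ones((3,3)))
    for c in cv2.findContours(m,cv2.RETR_EXTERNAL,2)[0]:
        r=cv2.minAreaRect(c)
        if 300<cv2.contourArea(c)<9000 and 120<r[0][0]<360 and 110<r[0][1]<260:print(th,np.round(r[0],1),np.round(r[1],1),round(r[2],1))
E
```

```text
150 [142.7 238.8] [17.8 21.7] 60.9
150 [306.9 199.2] [75.6 79. ] 85.7
150 [183.5 165.8] [ 38.6 108.3] 82.3
165 [306.6 200.2] [71.8 76.5] 85.8
165 [183.7 166. ] [ 37.7 106.8] 82.5
180 [182.7 159.6] [ 23.9 105.9] 82.9
```

View pics/crop.png

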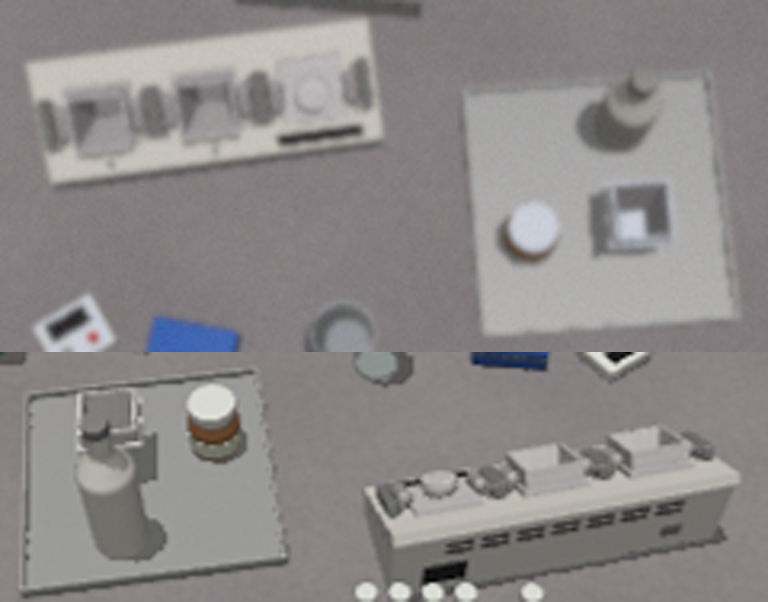

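The crop confirms it: the tray cup (grey, rim corners about (608,184)-(672,242)) is cup_base, with the bottle up from it and the jar to its left. The two hollow cups are in the left and middle dock sockets and the plug is in the right one.

```bash
python3 - <<'E'
from h import *
import pickle
a,b,w=pickle.load(open('c0.pkl','rb'))
f=lambda u,v,z:onz(b,120+u/3.2,135+v/3.2,z)
P={k:f(*v) for k,v in dict(BL=(28,62,.11),BR=(370,18,.11),FR=(383,140,.037),FL=(52,184,.037)).items()}
for k in P:print(k,P[k].round(4))
print('w',np.linalg.norm(P['BL']-P['BR']),np.linalg.norm(P['FL']-P['FR']),'depth',np.linalg.norm((P['BL']-P['FL'])[:2]),np.linalg.norm((P['BR']-P['FR'])[:2]))
d=P['BL']-P['BR'];print('yaw',np.degrees(np.arctan2(-d[0],d[1])));d=P['FL']-P['FR'];print('yaw',np.degrees(np.arctan2(-d[0],d[1])))
print('centre',sum(P.values())/4)
print('base rim',[f(u,v,.088).round(4) for u,v in((608,184),(668,180),(672,244),(610,248))])
print('bottle',f(630,108,.12),'jar',f(533,229,.07),'knob',f(313,95,.075+.848*.024), 'tray', [f(u,v,.014).round(3) for u,v in((463,92),(711,73),(738,317),(483,333))])
# two-view check on cup rims & base: triangulate top/scene corners
g=lambda u,v:(155+u/3.2,165+(v-352)/3.2)
def tri(pt,ps):
    o1,d1=ray(b,120+pt[0]/3.2,135+pt[1]/3.2);o2,d2=ray(a,*g(*ps))
    s=np.linalg.lstsq(np.c_[d1,-d2],o2-o1,rcond=None)[0];x=o1+d1*s[0];y=o2+d2*s[1];return ((x+y)/2).round(4),round(np.linalg.norm(x-y),4)
print('dock BL',tri((28,62),(738,478)),'BR',tri((370,18),(392,543)))
E
```

```text
BL [0.6469 0.3317 0.11  ]
BR [ 0.6991 -0.0149  0.11  ]
FR [ 0.5887 -0.0287  0.037 ]
FL [0.536  0.3176 0.037 ]
w 0.35049295217175164 0.3502409919844917 depth 0.11185383012864639 0.11125714455103547
yaw 8.561320324833876
yaw 8.659965101525987
centre [0.61767709 0.15143255 0.0735    ]
base rim [array([ 0.5336, -0.2594,  0.088 ]), array([ 0.5387, -0.3204,  0.088 ]), array([ 0.4728, -0.3231,  0.088 ]), array([ 0.4678, -0.2607,  0.088 ])]
bottle [ 0.60508174 -0.27837182  0.12      ] jar [ 0.48939224 -0.18459074  0.07      ] knob [0.62062903 0.04214646 0.095352  ] tray [array([ 0.649, -0.113,  0.014]), array([ 0.674, -0.382,  0.014]), array([ 0.409, -0.403,  0.014]), array([ 0.389, -0.136,  0.014])]
dock BL (array([0.6502, 0.3355, 0.0998]), np.float64(0.0018)) BR (array([ 0.7037, -0.0121,  0.0968]), np.float64(0.0044))
```

```bash
cat >> h.py <<'E'
YAW=8.6;C=np.array([.6177,.1514,.075])
def dock(yaw=YAW):
    Rd=R.from_euler('z',yaw,degrees=True);n=Rd.apply([-np.sin(np.radians(32)),0,np.cos(np.radians(32))]);y=Rd.apply([np.cos(np.radians(32)),0,np.sin(np.radians(32))])
    return Rd,n,y,R.from_matrix(np.c_[np.cross(y,-n),y,-n])
def sock(k,h):
    Rd,n,y,Rt=dock();return C+Rd.apply([0,k*.11,0])+n*h,Rt
from scipy.spatial.transform import Slerp
def plan(p,Rt,N=1):
    p0,R0=tool();s=Slerp([0,1],R.concatenate([R0,Rt]))
    print('dist mm %.0f ang %.1f'%(1000*np.linalg.norm(p-p0),np.degrees((R0.inv()*Rt).magnitude())))
    for i in range(1,N+1):print((i/N),delta(p0+(p-p0)*i/N,s(i/N)).tolist())
E
python3 - <<'E'
from h import *
p,Rt=sock(1,.13);plan(p+[0,0,.05],Rt,2)
E
```

```text
dist mm 520 ang 72.4
0.5 [-0.8929, -0.5316, -0.0262, -0.316, -0.2034, 0.7117]
1.0 [-1.7857, -1.0631, -0.0524, -0.632, -0.4069, 1.4233]
```

Emit:
step_arm(
  rows=[-0.893,-0.532,-0.1,-0.316,-0.203,0.712,-0.893,-0.532,-0.1,-0.316,-0.203,0.712,-0.893,-0.532,-0.1,-0.316,-0.203,0.712,-0.893,-0.532,-0.1,-0.316,-0.203,0.712,-0.893,-0.532,-0.1,-0.316,-0.203,0.712],
  claw=1,
  squeeze=30,
)

```text
time_s: 0.78
tool_pos: [0.357, 0.434, 0.2481]
orientation: [163.9, 4.7, 131.1]
force: [-0.4, 0.4, 0.0]
finger_gap: 1.001
gripper_force: 0.0
```

```bash
python3 - <<'E'
from h import *
p,Rt=sock(1,.13);plan(p+[0,0,.03],Rt)
E
```

```text
dist mm 257 ang 35.8
1.0 [-1.0041, -0.0147, 0.2193, -0.3144, -0.2014, 0.7027]
```

Emit:
step_arm(
  rows=[-1,-0.015,0.219,-0.314,-0.201,0.703,-1,-0.015,0.219,-0.314,-0.201,0.703,-1,-0.015,0.219,-0.314,-0.201,0.703,-1,-0.015,0.219,-0.314,-0.201,0.703,-1,-0.015,0.219,-0.314,-0.201,0.703],
)

```text
time_s: 1.4
tool_pos: [0.5318, 0.2517, 0.2131]
orientation: [148.2, 0.1, 98.6]
force: [-1.3, -0.0, 0.0]
finger_gap: 0.999
gripper_force: 0.0
```

```bash
python3 - <<'E'
from h import *
import pickle
s=telemetry.state();print(s['q'].round(1))
c=cam('wrist');s=telemetry.state();pickle.dump(c,open('w1.pkl','wb'));print(-c[2].T@c[3],tool()[0],s['orientation'])
I=cv2.resize(c[0],(800,600))
# overlay predicted rim corners
Rd,n,y,Rt=dock()
for k in (1,0):
  m,_=sock(k,.026);x=Rd.apply([0,1,0])
  q=[proj(c,m+.03*(i*y+j*x))*800/512 for i,j in((1,1),(1,-1),(-1,-1),(-1,1))];print(np.round(q,0).tolist())
  cv2.polylines(I,[np.int32(q)],True,(0,0,255),1)
cv2.imwrite('pics/w1.png',I);plan(sock(1,.1)[0],Rt)
E
```

```text
[-53.3 -10.   14.9 120.6  26.   43.5 -44.4]
[0.43699328 0.30951475 0.35067752] [0.53134221 0.25360197 0.21372048] [1.48164564e+02 2.25432123e-02 9.87798990e+01]
[[428.0, 242.0], [427.0, 338.0], [330.0, 338.0], [326.0, 242.0]]
[[426.0, 411.0], [425.0, 492.0], [336.0, 491.0], [333.0, 411.0]]
dist mm 57 ang 0.2
1.0 [-0.016, -0.0557, 0.2193, -0.0037, -0.0017, 0.0037]
```

View pics/w1.png

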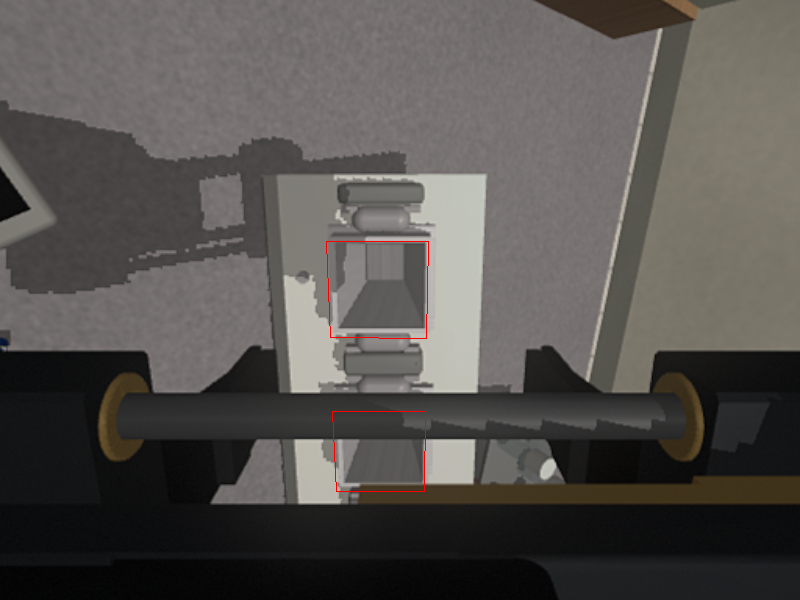

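The picture shows the target cup's rim at about (330-428, 234-333), roughly 6 px above the prediction, so the cups may sit ~4 mm further along +y. I'll measure the edges.

```bash
python3 - <<'E'
from h import *
import pickle
c=pickle.load(open('w1.pkl','rb'));g=cv2.cvtColor(c[0],cv2.COLOR_BGR2GRAY).astype(int)
print('col med rows135-225',[(r,int(np.median(g[r,228:256]))) for r in range(138,222)])
print('row med cols', [(x,int(np.median(g[190:205,x]))) for x in list(range(200,225))+list(range(262,290))])
E
```

```text
col med rows135-225 [(138, 136), (139, 143), (140, 141), (141, 137), (142, 133), (143, 132), (144, 131), (145, 126), (146, 119), (147, 111), (148, 81), (149, 77), (150, 74), (151, 139), (152, 178), (153, 185), (154, 169), (155, 106), (156, 109), (157, 121), (158, 120), (159, 120), (160, 120), (161, 120), (162, 120), (163, 120), (164, 120), (165, 119), (166, 120), (167, 119), (168, 120), (169, 119), (170, 119), (171, 119), (172, 120), (173, 119), (174, 119), (175, 119), (176, 119), (177, 120), (178, 116), (179, 97), (180, 90), (181, 92), (182, 92), (183, 91), (184, 92), (185, 92), (186, 92), (187, 91), (188, 92), (189, 92), (190, 92), (191, 92), (192, 92), (193, 92), (194, 92), (195, 92), (196, 92), (197, 92), (198, 92), (199, 92), (200, 92), (201, 92), (202, 92), (203, 92), (204, 92), (205, 92), (206, 92), (207, 92), (208, 91), (209, 76), (210, 162), (211, 182), (212, 184), (213, 134), (214, 112), (215, 123), (216, 134), (217, 139), (218, 139), (219, 137), (220, 134), (221, 132)]
row med cols [(200, 190), (201, 188), (202, 167), (203, 124), (204, 126), (205, 127), (206, 127), (207, 127), (208, 127), (209, 127), (210, 125), (211, 121), (212, 133), (213, 182), (214, 179), (215, 170), (216, 134), (217, 134), (218, 136), (219, 135), (220, 135), (221, 135), (222, 135), (223, 133), (224, 95), (262, 93), (263, 94), (264, 94), (265, 93), (266, 85), (267, 81), (268, 81), (269, 80), (270, 74), (271, 103), (272, 170), (273, 184), (274, 180), (275, 182), (276, 184), (277, 181), (278, 187), (279, 193), (280, 192), (281, 193), (282, 193), (283, 193), (284, 193), (285, 193), (286, 193), (287, 193), (288, 193), (289, 193)]
```

```bash
cat >> h.py <<'E'
_Rd,_n,_y,_=dock(); C=C+_Rd.apply([0,.0025,0])+.001*_y
E
python3 - <<'E'
from h import *
for h in (.05,.012):plan(*sock(1,h))
E
```

```text
dist mm 106 ang 0.2
1.0 [-0.0063, -0.051, 0.4193, -0.0037, -0.0017, 0.0037]
dist mm 143 ang 0.2
1.0 [-0.0065, -0.0506, 0.5713, -0.0037, -0.0017, 0.0037]
```

Emit:
step_arm(
  rows=[-0.006,-0.051,0.21,-0.004,-0.002,0.004,-0.006,-0.051,0.42,-0.004,-0.002,0.004,-0.006,-0.051,0.5,-0.004,-0.002,0.004,-0.006,-0.051,0.57,-0.004,-0.002,0.004,-0.006,-0.051,0.57,-0.004,-0.002,0.004],
)

```text
time_s: 2.08
tool_pos: [0.5933, 0.266, 0.0853]
orientation: [148.0, 0.1, 98.9]
force: [-0.4, -0.2, -0.1]
finger_gap: 0.999
gripper_force: 0.0
```

```bash
python3 - <<'E'
from h import *
import pickle
s=telemetry.state();print(s['q'].round(1),s['force'])
plan(*sock(1,.0075))
a=cam('scene');I=cv2.resize(a[0][150:250,270:400],None,fx=5,fy=5,interpolation=2);cv2.imwrite('pics/s2.png',I)
E
```

```text
[-51.    7.2  18.1 121.2  26.   24.7 -45.7] [-0.36482147 -0.23514656 -0.05320625]
dist mm 7 ang 0.3
1.0 [-0.0181, 0.0056, 0.0197, -0.0008, -0.0028, 0.0069]
```

View pics/s2.png

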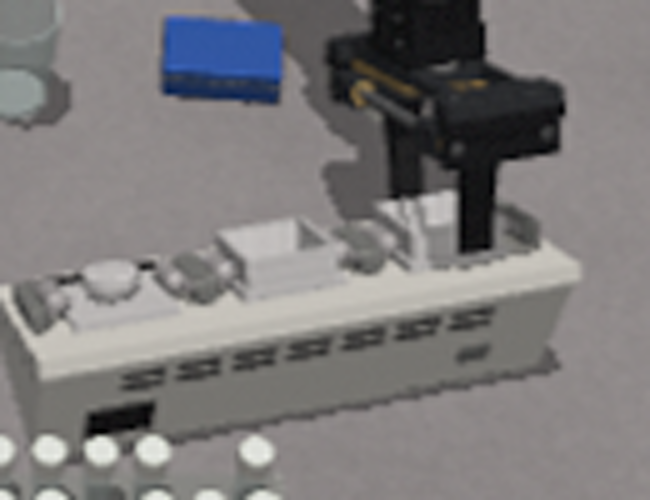

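The scene crop shows the open fingers straddling the left cup's band. The rear finger, at (476,250), looks a few mm too far along +y. I'll average several readings before correcting.

```bash
python3 - <<'E'
from h import *
for i in range(4):
    vision.read_camera('top');s=telemetry.state();print(s['tool_pos'].round(4),s['orientation'].round(2))
print(sock(1,.0075)[0]);plan(*sock(1,.0075))
E
```

```text
[0.5939 0.2661 0.0872] [ 1.479e+02 -4.000e-02  9.891e+01]
[0.5941 0.2659 0.0877] [ 1.4786e+02 -7.0000e-02  9.8890e+01]
[0.5943 0.2657 0.0879] [ 1.4783e+02 -9.0000e-02  9.8860e+01]
[0.5944 0.2655 0.088 ] [ 1.4783e+02 -9.0000e-02  9.8840e+01]
[0.59778608 0.26216759 0.08189028]
dist mm 8 ang 0.3
1.0 [-0.0151, -0.0033, 0.0267, 0.0038, -0.0046, 0.0036]
```

Emit:
step_arm(
  rows=[-0.013,-0.003,0.0,0.004,-0.004,0.003,-0.013,-0.003,0.012,0.004,-0.004,0.003,-0.013,-0.003,0.018,0.004,-0.004,0.003,-0.013,-0.003,0.022,0.004,-0.004,0.003,-0.013,-0.003,0.022,0.004,-0.004,0.003],
)

```text
time_s: 2.95
tool_pos: [0.5972, 0.2615, 0.0816]
orientation: [148.1, 0.1, 98.6]
force: [0.8, 0.5, -0.7]
finger_gap: 1.002
gripper_force: 0.0
```

```bash
python3 - <<'E'
from h import *
import pickle
for i in range(4):
    c=cam('wrist')
s=telemetry.state();print(s['tool_pos'].round(4),s['force'].round(2))
plan(*sock(1,.0075))
I=cv2.resize(c[0],(800,600));cv2.imwrite('pics/w2.png',I)
E
```

```text
[0.5972 0.2616 0.0818] [0.17 0.38 0.32]
dist mm 1 ang 0.1
1.0 [0.002, 0.0023, 0.0011, -0.0016, 0.0013, 0.0001]
```

View pics/w2.png

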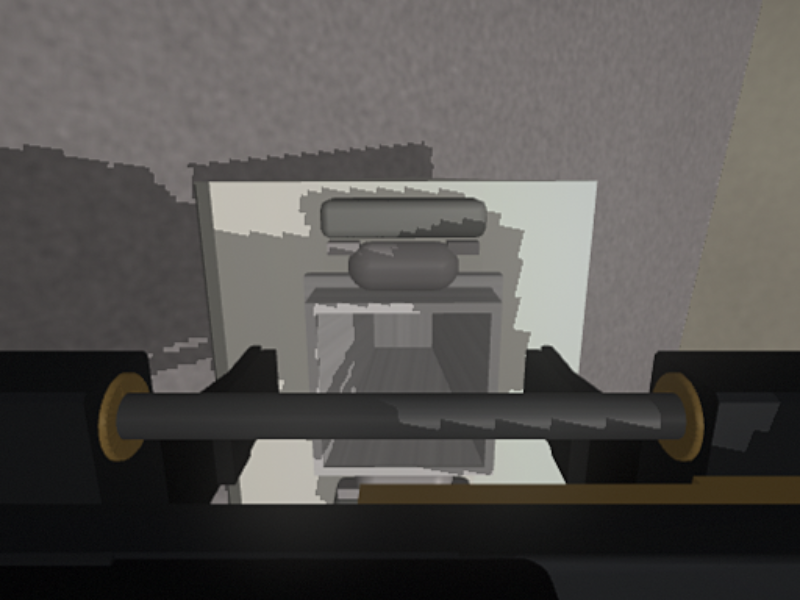

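The wrist view shows the rim (305-500) centred between the fingers (277, 525). I'll close now.

Emit:
step_arm(
  rows=[0,0,0,0,0,0,0,0,0,0,0,0,0,0,0,0,0,0,0,0,0,0,0,0,0,0,0,0,0,0],
  claw=-1,
  squeeze=45,
)

```text
time_s: 3.78
tool_pos: [0.5972, 0.2616, 0.0818]
orientation: [148.1, 0.1, 98.6]
force: [-1.4, -1.0, 0.5]
finger_gap: 0.684
gripper_force: 45.0
```

Emit:
step_arm(
  rows=[0,0,-0.02,0,0,0,0,0,-0.05,0,0,0,0,0,-0.1,0,0,0,0,0,-0.2,0,0,0,0,0,-0.3,0,0,0],
)

```text
time_s: 4.4
tool_pos: [0.5566, 0.2551, 0.1458]
orientation: [148.2, 0.1, 98.6]
force: [0.6, -0.3, -1.8]
finger_gap: 0.687
gripper_force: 45.0
```

```bash
python3 - <<'E'
from h import *
s=telemetry.state();print(s['q'].round(1),s['force'],s['finger_gap'],s['tool_pos'])
E
```

```text
[-52.6  -2.6  16.9 122.6  27.   33.8 -46.1] [ 0.61858996 -0.29911468 -1.83892602] 0.6874884674997499 [0.55661719 0.25513843 0.14576003]
```

```bash
cat >> h.py <<'E'
B=np.array([.5032,-.2909]);BY=4.
def down(az):  # tool down, tool y at azimuth az
    y=np.array([np.cos(np.radians(az)),np.sin(np.radians(az)),0]);z=np.array([0,0,-1.]);return R.from_matrix(np.c_[np.cross(y,z),y,z])
E
python3 - <<'E'
from h import *
p0,R0=tool();t=down(-90+BY);s=Slerp([0,1],R.concatenate([R0,t]))
plan(np.array([.53,.13,.30]),s(.4))
E
```

```text
dist mm 200 ang 39.4
1.0 [-0.4801, 0.1724, -0.6183, 0.2157, -0.2323, 0.8168]
```

Emit:
step_arm(
  rows=[0,0.05,-0.25,0.02,-0.02,0.08,-0.15,0.15,-0.45,0.06,-0.06,0.25,-0.48,0.172,-0.618,0.216,-0.232,0.817,-0.48,0.172,-0.618,0.216,-0.232,0.817,-0.48,0.172,-0.618,0.216,-0.232,0.817],
)

```text
time_s: 5.03
tool_pos: [0.5315, 0.1274, 0.3022]
orientation: [160.5, -7.0, 60.4]
force: [0.7, 0.9, -2.2]
finger_gap: 0.685
gripper_force: 45.0
```

```bash
python3 - <<'E'
from h import *
s=telemetry.state();print(s['q'].round(1),s['force'])
p0,R0=tool();t=down(-90+BY);s=Slerp([0,1],R.concatenate([R0,t]))
plan(np.array([.53,-.08,.30]),s(.5))
E
```

```text
[-46.9 -11.3  19.7 107.5  17.6  67.4 -62.3] [ 0.67341995  0.93862082 -2.17724581]
dist mm 207 ang 29.3
1.0 [-0.7202, 0.4077, 0.0604, 0.1606, -0.1767, 0.6067]
```

Emit:
step_arm(
  rows=[-0.72,0.408,0.06,0.161,-0.177,0.607,-0.72,0.408,0.06,0.161,-0.177,0.607,-0.72,0.408,0.06,0.161,-0.177,0.607,-0.72,0.408,0.06,0.161,-0.177,0.607,-0.72,0.408,0.06,0.161,-0.177,0.607],
)

```text
time_s: 5.65
tool_pos: [0.5306, -0.0788, 0.2983]
orientation: [171.1, -5.7, 32.1]
force: [0.2, 0.3, -2.3]
finger_gap: 0.691
gripper_force: 45.0
```

```bash
python3 - <<'E'
from h import *
s=telemetry.state();print(s['q'].round(1),s['force'])
plan(np.r_[B,.27],down(-90+BY))
E
```

```text
[-35.8  -7.6  35.4 102.    9.3  74.8 -60.4] [ 0.22214306  0.32314659 -2.30385465]
dist mm 216 ang 29.6
1.0 [-0.5522, 0.6433, 0.1598, 0.1625, -0.1733, 0.6127]
```

Emit:
step_arm(
  rows=[-0.552,0.643,0.16,0.162,-0.173,0.613,-0.552,0.643,0.16,0.162,-0.173,0.613,-0.552,0.643,0.16,0.162,-0.173,0.613,-0.552,0.643,0.16,0.162,-0.173,0.613,-0.552,0.643,0.16,0.162,-0.173,0.613],
)

```text
time_s: 6.28
tool_pos: [0.5043, -0.2897, 0.2692]
orientation: [179.9, 0.1, 4.1]
force: [-0.2, 0.4, -2.6]
finger_gap: 0.683
gripper_force: 45.0
```

```bash
python3 - <<'E'
from h import *
import pickle
for i in range(3):c=cam('wrist')
t=cam('top');s=cam('scene')
pickle.dump((c,t,s),open('w3.pkl','wb'))
st=telemetry.state();print(st['q'].round(1),st['force'],st['tool_pos'],st['orientation'])
I=cv2.resize(c[0],(800,600));
Rb=R.from_euler('z',BY,degrees=True);q=[proj(c,np.r_[B,.088]+Rb.apply([.03*i,.03*j,0]))*1.5625 for i,j in((1,1),(1,-1),(-1,-1),(-1,1))]
print(np.round(q).tolist());cv2.polylines(I,[np.int32(q)],True,(0,0,255),1);cv2.imwrite('pics/w3.png',I)
E
```

```text
[-18.3  11.9  52.8  90.7  -9.6  82.1 -50.3] [ 0.28159381  0.52368816 -2.71234865] [ 0.50612332 -0.28641711  0.27010106] [-1.79995682e+02 -8.90492852e-02  4.45553766e+00]
[[364.0, 232.0], [450.0, 233.0], [448.0, 316.0], [365.0, 315.0]]
```

View pics/w3.png

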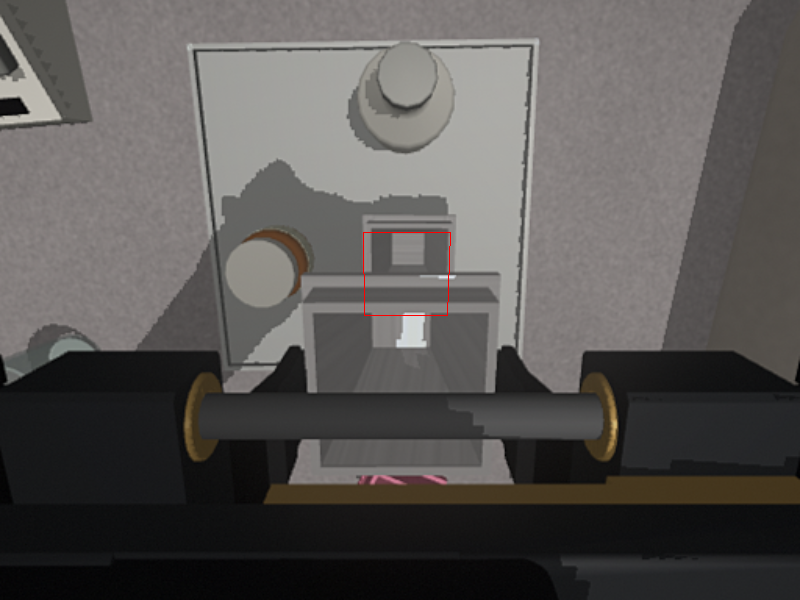

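The wrist view shows the held cup (303-500 wide) with cup_base behind it: its lip runs at about (363-455, 216) and its rear rim is visible below that. The jar is at (265,272), the bottle at (405,95), and the gripper axis points towards the jar. I'll measure the base edges.

```bash
python3 - <<'E'
from h import *
import pickle
c,t,s=pickle.load(open('w3.pkl','rb'));g=cv2.cvtColor(c[0],cv2.COLOR_BGR2GRAY).astype(int)
for cols in((240,250),(265,275),(280,288)):print(cols,[(r,int(np.median(g[r,cols[0]:cols[1]]))) for r in range(135,156)])
for rows in((146,149),(160,170)):print(rows,[(x,int(np.median(g[rows[0]:rows[1],x]))) for x in list(range(229,242))+list(range(282,296))])
for r in (138,142.5):
  for z in(.068,.088):print(r,z,onz(c,262,r,z).round(4))
# held cup rim edges
print([(r,int(np.median(g[r,230:280]))) for r in range(172,204)])
E
```

```text
(240, 250) [(135, 102), (136, 95), (137, 115), (138, 138), (139, 145), (140, 148), (141, 103), (142, 86), (143, 130), (144, 143), (145, 133), (146, 94), (147, 77), (148, 81), (149, 82), (150, 83), (151, 82), (152, 82), (153, 82), (154, 82), (155, 82)]
(265, 275) [(135, 103), (136, 102), (137, 106), (138, 134), (139, 145), (140, 148), (141, 104), (142, 88), (143, 130), (144, 143), (145, 132), (146, 94), (147, 75), (148, 84), (149, 130), (150, 140), (151, 137), (152, 138), (153, 137), (154, 136), (155, 135)]
(280, 288) [(135, 104), (136, 102), (137, 106), (138, 133), (139, 144), (140, 147), (141, 105), (142, 78), (143, 128), (144, 141), (145, 140), (146, 104), (147, 87), (148, 92), (149, 92), (150, 92), (151, 92), (152, 92), (153, 92), (154, 92), (155, 93)]
(146, 149) [(229, 101), (230, 100), (231, 103), (232, 125), (233, 142), (234, 141), (235, 137), (236, 137), (237, 114), (238, 76), (239, 81), (240, 82), (241, 82), (282, 93), (283, 92), (284, 91), (285, 90), (286, 100), (287, 131), (288, 139), (289, 137), (290, 137), (291, 147), (292, 169), (293, 167), (294, 165), (295, 166)]
(160, 170) [(229, 100), (230, 99), (231, 100), (232, 116), (233, 141), (234, 140), (235, 135), (236, 138), (237, 127), (238, 75), (239, 81), (240, 82), (241, 82), (282, 91), (283, 92), (284, 91), (285, 92), (286, 112), (287, 140), (288, 136), (289, 135), (290, 139), (291, 160), (292, 165), (293, 164), (294, 164), (295, 163)]
138 0.068 [ 0.5431 -0.2899  0.068 ]
138 0.088 [ 0.5449 -0.2894  0.088 ]
142.5 0.068 [ 0.538  -0.2904  0.068 ]
142.5 0.088 [ 0.5401 -0.2898  0.088 ]
[(172, 95), (173, 95), (174, 86), (175, 79), (176, 112), (177, 133), (178, 136), (179, 136), (180, 138), (181, 139), (182, 141), (183, 121), (184, 91), (185, 83), (186, 86), (187, 87), (188, 89), (189, 88), (190, 85), (191, 86), (192, 83), (193, 101), (194, 129), (195, 134), (196, 132), (197, 132), (198, 132), (199, 132), (200, 132), (201, 133), (202, 133), (203, 132)]
```

```bash
python3 - <<'E'
from h import *
import pickle
c,t,s=pickle.load(open('w3.pkl','rb'));g=cv2.cvtColor(c[0],cv2.COLOR_BGR2GRAY).astype(int)
print('lip L/R rows178-182',[(x,int(np.median(g[178:182,x]))) for x in list(range(188,198))+list(range(315,325))])
print('rim L/R rows 205-220',[(x,int(np.median(g[205:220,x]))) for x in list(range(192,206))+list(range(308,324))])
T=.2701
e=down(-90+4.45).as_matrix()[:,0]
for n,v,z,h in(('held lip',175.7,T-.0015,.034),('held rim',193,T+.0185,.03),('base lip',137.6,.068,.034),('base rim',142.6,.088,.03)):
  print(n,(onz(c,261,v,z)-h*np.array([np.cos(np.radians(4.45)),np.sin(np.radians(4.45)),0])).round(4), onz(c,256,v,z).round(4))
for n,l,r,v,z in(('base lip',231.9,291.2,165,.068),):
  a,b=onz(c,l,v,z),onz(c,r,v,z);print(n,a.round(4),b.round(4),np.linalg.norm(a-b))
g=cv2.cvtColor(t[0],cv2.COLOR_BGR2GRAY)
E
```

```text
lip L/R rows178-182 [(188, 82), (189, 76), (190, 71), (191, 63), (192, 91), (193, 145), (194, 138), (195, 137), (196, 137), (197, 137), (315, 137), (316, 137), (317, 137), (318, 136), (319, 137), (320, 151), (321, 166), (322, 164), (323, 163), (324, 163)]
rim L/R rows 205-220 [(192, 155), (193, 153), (194, 138), (195, 129), (196, 130), (197, 131), (198, 131), (199, 134), (200, 124), (201, 74), (202, 79), (203, 80), (204, 80), (205, 80), (308, 89), (309, 90), (310, 88), (311, 92), (312, 116), (313, 134), (314, 131), (315, 130), (316, 130), (317, 129), (318, 136), (319, 162), (320, 161), (321, 160), (322, 160), (323, 160)]
held lip [ 0.5084 -0.2886  0.2686] [ 0.5421 -0.2834  0.2686]
held rim [ 0.5084 -0.2883  0.2886] [ 0.5382 -0.2837  0.2886]
base lip [ 0.5095 -0.2914  0.068 ] [ 0.543  -0.2831  0.068 ]
base rim [ 0.5101 -0.2911  0.088 ] [ 0.5396 -0.2834  0.088 ]
base lip [ 0.5095 -0.2576  0.068 ] [ 0.5147 -0.3263  0.068 ] 0.0688550277989176
```

```bash
sed -i 's/^B=.*/B=np.array([.5075,-.2924]);BY=4.4/' h.py; python3 - <<'E'
from h import *
print(tool()[0]);plan(np.r_[B,.15],down(-90+BY))
E
```

```text
[ 0.50612332 -0.28641711  0.27010106]
dist mm 120 ang 0.1
1.0 [0.0029, 0.0243, 0.4804, -0.0001, -0.002, 0.0012]
```

Emit:
step_arm(
  rows=[0.003,0.024,0.0,0,-0.002,0.001,0.003,0.024,0.1,0,-0.002,0.001,0.003,0.024,0.2,0,-0.002,0.001,0.003,0.024,0.3,0,-0.002,0.001,0.003,0.024,0.4,0,-0.002,0.001],
)

```text
time_s: 7.15
tool_pos: [0.5067, -0.2948, 0.1695]
orientation: [179.9, 0.0, 4.2]
force: [-0.2, -0.4, -2.0]
finger_gap: 0.685
gripper_force: 45.0
```

```bash
python3 - <<'E'
from h import *
import pickle
for i in range(3):c=cam('wrist')
pickle.dump(c,open('w4.pkl','wb'))
g=cv2.cvtColor(c[0],cv2.COLOR_BGR2GRAY).astype(int)
s=telemetry.state();print(s['tool_pos'],s['orientation'],s['force'].round(2),s['q'].round(0))
plan(np.r_[B,.12],down(-90+BY))
print([(r,int(np.median(g[r,240:270]))) for r in range(130,185)])
E
```

```text
[ 0.50578214 -0.29447793  0.16926046] [1.79972441e+02 1.68406149e-01 4.19837753e+00] [ 0.23 -0.36 -1.02] [-16.  17.  52.  98. -14.  72. -47.]
dist mm 49 ang 0.3
1.0 [0.008, -0.0079, 0.197, 0.0006, 0.0037, -0.0045]
[(130, 159), (131, 160), (132, 158), (133, 121), (134, 100), (135, 101), (136, 101), (137, 101), (138, 101), (139, 100), (140, 100), (141, 100), (142, 100), (143, 100), (144, 99), (145, 84), (146, 163), (147, 155), (148, 139), (149, 141), (150, 144), (151, 113), (152, 87), (153, 83), (154, 90), (155, 128), (156, 137), (157, 135), (158, 136), (159, 123), (160, 131), (161, 134), (162, 133), (163, 135), (164, 136), (165, 134), (166, 133), (167, 133), (168, 133), (169, 135), (170, 138), (171, 137), (172, 139), (173, 133), (174, 95), (175, 75), (176, 110), (177, 132), (178, 135), (179, 135), (180, 137), (181, 138), (182, 140), (183, 120), (184, 90)]
```

```bash
python3 - <<'E'
from h import *
import pickle
c=pickle.load(open('w4.pkl','rb'));T=.1693;g=cv2.cvtColor(c[0],cv2.COLOR_BGR2GRAY).astype(int)
u=np.array([np.cos(np.radians(4.2)),np.sin(np.radians(4.2)),0])
for n,v,z,h in(('held lip',175.7,T-.0015,.034),('base lip',145.6,.068,.034),('base rim',154.6,.088,.03)):
  print(n,(onz(c,258,v,z)-h*u).round(4))
print('base row147-150',[(x,int(np.median(g[147:150,x]))) for x in list(range(205,235))+list(range(280,312))])
for z,v,l,r in ((T-.0015,179,192.5,320),):print('held lip mid',(onz(c,l,v,z)+onz(c,r,v,z))/2)
for col in(225,245,265,285):print(col,[(r,int(np.median(g[r,col-3:col+4]))) for r in range(143,148)])
E
```

```text
held lip [ 0.5075 -0.2944  0.1678]
base lip [ 0.5107 -0.2946  0.068 ]
base rim [ 0.5103 -0.2946  0.088 ]
base row147-150 [(205, 99), (206, 98), (207, 98), (208, 99), (209, 98), (210, 98), (211, 98), (212, 99), (213, 117), (214, 140), (215, 139), (216, 140), (217, 141), (218, 139), (219, 141), (220, 142), (221, 142), (222, 138), (223, 134), (224, 136), (225, 141), (226, 140), (227, 141), (228, 140), (229, 140), (230, 141), (231, 138), (232, 146), (233, 171), (234, 170), (280, 138), (281, 139), (282, 138), (283, 139), (284, 138), (285, 135), (286, 133), (287, 137), (288, 142), (289, 141), (290, 138), (291, 137), (292, 140), (293, 140), (294, 138), (295, 132), (296, 112), (297, 99), (298, 101), (299, 101), (300, 101), (301, 101), (302, 101), (303, 101), (304, 101), (305, 101), (306, 102), (307, 101), (308, 100), (309, 97), (310, 119), (311, 151)]
held lip mid [ 0.53960778 -0.29110145  0.1678    ]
225 [(143, 99), (144, 100), (145, 89), (146, 112), (147, 135)]
245 [(143, 101), (144, 99), (145, 83), (146, 171), (147, 155)]
265 [(143, 100), (144, 100), (145, 91), (146, 113), (147, 135)]
285 [(143, 101), (144, 101), (145, 89), (146, 112), (147, 135)]
```

```bash
sed -i 's/^B=.*/B=np.array([.5086,-.2932]);BY=4.4/' h.py
```

Emit:
step_arm(
  rows=[0.011,-0.006,0.0,0,0.003,-0.004,0.011,-0.006,0.05,0,0.003,-0.004,0.011,-0.006,0.1,0,0.003,-0.004,0.011,-0.006,0.13,0,0.003,-0.004,0.011,-0.006,0.13,0,0.003,-0.004],
)

```text
time_s: 7.92
tool_pos: [0.5083, -0.2932, 0.1366]
orientation: [180.0, 0.0, 4.3]
force: [1.0, 0.2, -1.5]
finger_gap: 0.686
gripper_force: 45.0
```

```bash
python3 - <<'E'
from h import *
for i in range(3):c=cam('top')
s=telemetry.state();print(s['tool_pos'],s['orientation'],s['force'].round(2))
plan(np.r_[B,.0955],down(-90+BY))
E
```

```text
[ 0.50903961 -0.29373016  0.13783116] [ 1.79898122e+02 -1.08708939e-01  4.34188907e+00] [-0.16 -0.28 -1.27]
dist mm 42 ang 0.2
1.0 [-0.0019, -0.0025, 0.1693, 0.0023, -0.0024, -0.0013]
```

Emit:
step_arm(
  rows=[-0.002,-0.002,0.04,0,0,0,-0.002,-0.002,0.08,0,0,0,-0.002,-0.002,0.11,0,0,0,-0.002,-0.002,0.13,0,0,0,-0.002,-0.002,0.14,0,0,0],
)

```text
time_s: 8.7
tool_pos: [0.5083, -0.2931, 0.1022]
orientation: [179.9, -0.1, 4.3]
force: [0.2, 0.6, -1.8]
finger_gap: 0.688
gripper_force: 45.0
```

Slow final descent with a force check.

Emit:
step_arm(
  rows=[0,0,0.006,0,0,0,0,0,0.012,0,0,0,0,0,0.018,0,0,0,0,0,0.022,0,0,0,0,0,0.024,0,0,0],
)

```text
time_s: 9.32
tool_pos: [0.5084, -0.2931, 0.0967]
orientation: [179.9, -0.1, 4.3]
force: [-0.8, -0.0, 1.6]
finger_gap: 0.685
gripper_force: 45.0
```

Emit:
step_arm(
  rows=[0,0,0.004,0,0,0,0,0,0.006,0,0,0,0,0,0.006,0,0,0],
)

```text
time_s: 9.7
tool_pos: [0.5086, -0.2931, 0.0966]
orientation: [180.0, -0.1, 4.3]
force: [-2.8, 2.3, 8.6]
finger_gap: 0.686
gripper_force: 45.0
```

Emit:
step_arm(
  rows=[0,0,-0.004,0,0,0,0,0,-0.004,0,0,0,0,0,-0.004,0,0,0,0,0,-0.004,0,0,0],
  claw=1,
)

```text
time_s: 10.2
tool_pos: [0.5084, -0.2931, 0.0959]
orientation: [179.9, -0.1, 4.3]
force: [-0.2, 0.6, 0.5]
finger_gap: 0.981
gripper_force: 0.0
```

Emit:
step_arm(
  rows=[0,0,-0.02,0,0,0,0,0,-0.1,0,0,0,0,0,-0.3,0,0,0,0,0,-0.5,0,0,0,0,0,-0.7,0,0,0],
)

```text
time_s: 10.82
tool_pos: [0.508, -0.2932, 0.2743]
orientation: [179.9, -0.2, 4.3]
force: [1.7, 0.5, 0.1]
finger_gap: 0.996
gripper_force: 0.0
```

```bash
python3 - <<'E'
from h import *
import pickle
c=cam('wrist');s=cam('scene');pickle.dump((c,s),open('w5.pkl','wb'))
st=telemetry.state();print(st['tool_pos'],st['q'].round(0))
A=cv2.resize(c[0],(512,384));Bc=cv2.resize(s[0][160:245,155:255],(452,384),interpolation=2)
cv2.imwrite('pics/n1.png',cv2.resize(np.hstack([A,Bc]),(800,320)))
Rt=sock(0,.16)[1];p0,R0=tool();sl=Slerp([0,1],R.concatenate([R0,Rt]))
plan(np.array([.50,-.08,.30]),sl(.4))
E
```

```text
[ 0.51042921 -0.29537416  0.27852422] [-18.  12.  53.  89. -10.  82. -50.]
dist mm 217 ang 39.2
1.0 [0.0241, -0.8616, -0.091, -0.2092, 0.2313, -0.8141]
```

View pics/n1.png

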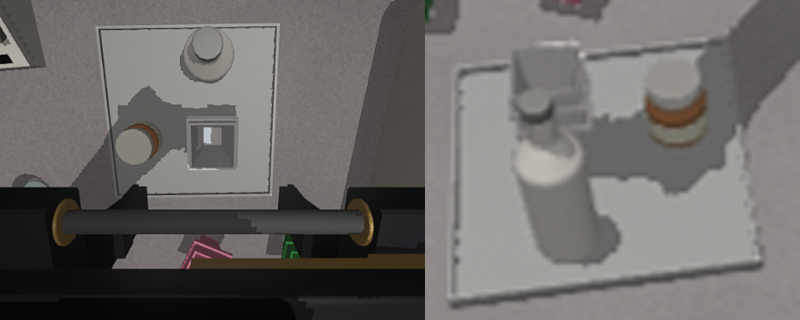

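Cup_a is nested upright: the wrist view shows the stack at (212,142), and the scene view shows two lips close together at (550,90). The jar and bottle are untouched. On to the middle cup.

Emit:
step_arm(
  rows=[0.024,-0.862,-0.091,-0.209,0.231,-0.814,0.024,-0.862,-0.091,-0.209,0.231,-0.814,0.024,-0.862,-0.091,-0.209,0.231,-0.814,0.024,-0.862,-0.091,-0.209,0.231,-0.814,0.024,-0.862,-0.091,-0.209,0.231,-0.814],
)

```text
time_s: 11.55
tool_pos: [0.4973, -0.0749, 0.2944]
orientation: [167.8, -6.9, 42.2]
force: [-0.5, -0.9, -0.0]
finger_gap: 1.002
gripper_force: 0.0
```

```bash
python3 - <<'E'
from h import *
print(telemetry.state()['q'].round(0))
Rt=sock(0,.16)[1];p0,R0=tool();sl=Slerp([0,1],R.concatenate([R0,Rt]))
plan(np.array([.50,.06,.28]),sl(.65))
E
```

```text
[-38. -17.  33. 109.  15.  73. -56.]
dist mm 136 ang 38.2
1.0 [0.3609, -0.4049, 0.0163, -0.2135, 0.2223, -0.7906]
```

```bash
python3 - <<'E'
from h import *
Rt=sock(0,.16)[1];p0,R0=tool();sl=Slerp([0,1],R.concatenate([R0,Rt]))
plan(np.array([.56,.05,.27]),sl(.6))
E
```

```text
dist mm 142 ang 35.2
1.0 [0.506, -0.2306, 0.113, -0.1971, 0.2052, -0.7298]
```

Emit:
step_arm(
  rows=[0.2,-0.09,0.05,0,0,0,0.506,-0.231,0.113,-0.197,0.205,-0.73,0.506,-0.231,0.113,-0.197,0.205,-0.73,0.506,-0.231,0.113,-0.197,0.205,-0.73,0.506,-0.231,0.113,-0.197,0.205,-0.73],
)

```text
time_s: 12.18
tool_pos: [0.561, 0.045, 0.2685]
orientation: [155.1, -4.9, 76.0]
force: [0.2, 0.3, 0.5]
finger_gap: 0.995
gripper_force: 0.0
```

```bash
python3 - <<'E'
from h import *
print(telemetry.state()['q'].round(0));plan(*sock(0,.13))
E
```

```text
[-45. -15.  28. 115.  19.  56. -38.]
dist mm 129 ang 23.8
1.0 [0.3428, -0.2772, 0.2702, -0.1338, 0.1433, -0.4923]
```

Emit:
step_arm(
  rows=[0.343,-0.277,0.27,-0.134,0.143,-0.492,0.343,-0.277,0.27,-0.134,0.143,-0.492,0.343,-0.277,0.27,-0.134,0.143,-0.492,0.343,-0.277,0.27,-0.134,0.143,-0.492,0.343,-0.277,0.27,-0.134,0.143,-0.492],
)

```text
time_s: 12.8
tool_pos: [0.5519, 0.1446, 0.1882]
orientation: [147.8, -0.1, 98.4]
force: [-0.1, 0.4, 0.6]
finger_gap: 0.998
gripper_force: 0.0
```

```bash
python3 - <<'E'
from h import *
import pickle
for i in range(4):c=cam('wrist')
pickle.dump(c,open('w6.pkl','wb'));print(telemetry.state()['q'].round(0),tool()[0])
g=cv2.cvtColor(c[0],cv2.COLOR_BGR2GRAY).astype(int)
Rd,n,y,Rt=dock();m,_=sock(0,.026);x=Rd.apply([0,1,0])
q=[proj(c,m+.03*(i*y+j*x)) for i,j in((1,1),(1,-1),(-1,-1),(-1,1))];print(np.round(q,1).tolist())
q=np.array(q);r0=int(q[:,1].min());c0=int(q[:,0].min());c1=int(q[:,0].max())
print([(r,int(np.median(g[r,c0+15:c1-15]))) for r in range(r0-14,r0+12)])
print([(k,int(np.median(g[r0+15:r0+30,k]))) for k in list(range(c0-8,c0+12))+list(range(c1-10,c1+10))])
plan(*sock(0,.014))
E
```

```text
[-49. -14.  24. 126.  23.  37. -30.] [0.55091291 0.14537678 0.18732452]
[[288.6, 158.0], [287.0, 224.5], [220.0, 224.7], [217.8, 158.2]]
[(144, 141), (145, 139), (146, 135), (147, 132), (148, 130), (149, 129), (150, 126), (151, 120), (152, 114), (153, 102), (154, 82), (155, 80), (156, 73), (157, 137), (158, 175), (159, 180), (160, 184), (161, 132), (162, 111), (163, 117), (164, 117), (165, 117), (166, 117), (167, 117), (168, 117), (169, 118)]
[(209, 125), (210, 125), (211, 125), (212, 125), (213, 125), (214, 125), (215, 125), (216, 125), (217, 124), (218, 118), (219, 115), (220, 115), (221, 115), (222, 116), (223, 110), (224, 88), (225, 90), (226, 91), (227, 90), (228, 89), (278, 80), (279, 80), (280, 80), (281, 81), (282, 80), (283, 79), (284, 80), (285, 130), (286, 190), (287, 181), (288, 181), (289, 182), (290, 181), (291, 184), (292, 188), (293, 187), (294, 187), (295, 187), (296, 187), (297, 187)]
dist mm 117 ang 0.1
1.0 [-0.0064, -0.0079, 0.4669, 0.0024, -0.0008, -0.0019]
```

Emit:
step_arm(
  rows=[-0.004,-0.006,0.2,0.002,0,-0.002,-0.004,-0.006,0.37,0.002,0,-0.002,-0.004,-0.006,0.45,0.002,0,-0.002,-0.004,-0.006,0.466,0.002,0,-0.002,-0.004,-0.006,0.466,0.002,0,-0.002],
)

```text
time_s: 13.62
tool_pos: [0.6103, 0.1541, 0.0872]
orientation: [148.0, 0.0, 98.7]
force: [-0.9, 0.0, -0.8]
finger_gap: 0.999
gripper_force: 0.0
```

```bash
python3 - <<'E'
from h import *
for i in range(4):c=cam('wrist')
print(telemetry.state()['force'].round(1),tool()[0])
plan(*sock(0,.0078))
E
```

```text
[ 0.5 -0.6  0.3] [0.61032189 0.15441402 0.08793428]
dist mm 7 ang 0.1
1.0 [-0.0064, -0.0002, 0.0272, 0.0008, -0.0025, 0.0018]
```

Emit:
step_arm(
  rows=[-0.006,0,0.01,0,0,0,-0.006,0,0.018,0,0,0,-0.006,0,0.024,0,0,0,-0.006,0,0.026,0,0,0,-0.006,0,0.026,0,0,0],
)

```text
time_s: 14.45
tool_pos: [0.6136, 0.1531, 0.081]
orientation: [148.1, 0.0, 98.7]
force: [-0.8, -0.6, 0.4]
finger_gap: 0.999
gripper_force: 0.0
```

```bash
python3 - <<'E'
from h import *
for i in range(3):c=cam('wrist')
print(telemetry.state()['force'].round(1),tool()[0])
plan(*sock(0,.0078))
g=cv2.cvtColor(c[0],cv2.COLOR_BGR2GRAY).astype(int)
print([(k,int(np.median(g[225:240,k]))) for k in list(range(172,210))+list(range(305,340))])
E
```

```text
[ 0.5  0.4 -0.1] [0.61364537 0.15312602 0.08115598]
dist mm 1 ang 0.1
1.0 [0.0007, 0.0037, -0.0024, -0.0014, -0.0011, 0.0025]
[(172, 27), (173, 27), (174, 26), (175, 25), (176, 26), (177, 75), (178, 126), (179, 119), (180, 118), (181, 118), (182, 118), (183, 118), (184, 118), (185, 118), (186, 118), (187, 118), (188, 118), (189, 118), (190, 118), (191, 118), (192, 118), (193, 118), (194, 118), (195, 118), (196, 119), (197, 117), (198, 112), (199, 108), (200, 108), (201, 107), (202, 109), (203, 128), (204, 161), (205, 120), (206, 127), (207, 128), (208, 128), (209, 128), (305, 71), (306, 71), (307, 71), (308, 72), (309, 72), (310, 72), (311, 71), (312, 71), (313, 70), (314, 85), (315, 113), (316, 110), (317, 109), (318, 109), (319, 109), (320, 110), (321, 116), (322, 119), (323, 118), (324, 118), (325, 118), (326, 118), (327, 118), (328, 118), (329, 118), (330, 118), (331, 118), (332, 118), (333, 119), (334, 122), (335, 113), (336, 33), (337, 27), (338, 32), (339, 33)]
```

Emit:
step_arm(
  rows=[0,0.005,-0.002,0,0,0,0,0.005,-0.002,0,0,0,0,0.005,-0.002,0,0,0],
)

```text
time_s: 14.98
tool_pos: [0.6145, 0.1532, 0.0823]
orientation: [148.1, 0.0, 98.7]
force: [-0.6, 0.5, 0.5]
finger_gap: 1.001
gripper_force: 0.0
```

Emit:
step_arm(
  rows=[0,0,0,0,0,0,0,0,0,0,0,0,0,0,0,0,0,0,0,0,0,0,0,0,0,0,0,0,0,0],
  claw=-1,
  squeeze=45,
)

```text
time_s: 15.6
tool_pos: [0.6144, 0.1532, 0.0822]
orientation: [148.1, 0.0, 98.7]
force: [-0.7, -0.1, 0.9]
finger_gap: 0.688
gripper_force: 45.0
```

Emit:
step_arm(
  rows=[0,0,-0.02,0,0,0,0,0,-0.05,0,0,0,0,0,-0.1,0,0,0,0,0,-0.2,0,0,0,0,0,-0.3,0,0,0],
)

```text
time_s: 16.23
tool_pos: [0.5742, 0.1467, 0.1461]
orientation: [148.1, 0.0, 98.7]
force: [0.0, 1.1, -1.5]
finger_gap: 0.687
gripper_force: 45.0
```

```bash
python3 - <<'E'
from h import *
print(telemetry.state()['q'].round(0))
p0,R0=tool();t=down(-90+BY);s=Slerp([0,1],R.concatenate([R0,t]))
plan(np.array([.57,.05,.30]),s(.4))
E
```

```text
[-51.  -8.  29. 126.  21.  31. -28.]
dist mm 182 ang 39.3
1.0 [-0.3804, 0.2611, -0.562, 0.216, -0.2322, 0.8145]
```

Emit:
step_arm(
  rows=[0,0.06,-0.2,0,0,0,-0.1,0.15,-0.4,0.06,-0.06,0.25,-0.38,0.261,-0.562,0.216,-0.232,0.815,-0.38,0.261,-0.562,0.216,-0.232,0.815,-0.38,0.261,-0.562,0.216,-0.232,0.815],
)

```text
time_s: 16.85
tool_pos: [0.5716, 0.0482, 0.3021]
orientation: [160.4, -6.9, 60.7]
force: [-0.3, 0.6, -1.3]
finger_gap: 0.688
gripper_force: 45.0
```

```bash
python3 - <<'E'
from h import *
print(telemetry.state()['q'].round(0))
p0,R0=tool();t=down(-90+BY);s=Slerp([0,1],R.concatenate([R0,t]))
plan(np.array([.55,-.12,.31]),s(.5))
E
```

```text
[-43. -10.  27. 106.  15.  65. -50.]
dist mm 170 ang 29.3
1.0 [-0.6206, 0.2754, -0.0158, 0.1617, -0.1763, 0.6052]
```

Emit:
step_arm(
  rows=[-0.621,0.275,-0.016,0.162,-0.176,0.605,-0.621,0.275,-0.016,0.162,-0.176,0.605,-0.621,0.275,-0.016,0.162,-0.176,0.605,-0.621,0.275,-0.016,0.162,-0.176,0.605,-0.621,0.275,-0.016,0.162,-0.176,0.605],
)

```text
time_s: 17.48
tool_pos: [0.5502, -0.1171, 0.3078]
orientation: [171.1, -5.8, 32.7]
force: [0.1, 0.1, -1.4]
finger_gap: 0.689
gripper_force: 45.0
```

```bash
python3 - <<'E'
from h import *
print(telemetry.state()['q'].round(0))
plan(np.r_[B,.30],down(-90+BY))
E
```

```text
[-34.  -4.  40.  98.   6.  75. -53.]
dist mm 181 ang 29.8
1.0 [-0.5212, 0.4998, 0.0568, 0.1619, -0.1737, 0.6175]
```

Emit:
step_arm(
  rows=[-0.521,0.5,0.057,0.162,-0.174,0.617,-0.521,0.5,0.057,0.162,-0.174,0.617,-0.521,0.5,0.057,0.162,-0.174,0.617,-0.521,0.5,0.057,0.162,-0.174,0.617,-0.521,0.5,0.057,0.162,-0.174,0.617],
)

```text
time_s: 18.1
tool_pos: [0.5097, -0.2919, 0.2996]
orientation: [-180.0, 0.0, 4.6]
force: [0.5, 0.6, -0.3]
finger_gap: 0.688
gripper_force: 45.0
```

```bash
python3 - <<'E'
from h import *
for i in range(5):c=cam('top')
print(telemetry.state()['q'].round(0),telemetry.state()['force'],tool()[0])
plan(np.r_[B,.195],down(-90+BY))
E
```

```text
[-18.  13.  54.  87. -10.  86. -49.] [-0.09725597 -0.21503212 -1.02964522] [ 0.50966613 -0.2919708   0.30053369]
dist mm 106 ang 0.2
1.0 [-0.0052, 0.0047, 0.4221, -0.0004, -0.0017, 0.004]
```

Emit:
step_arm(
  rows=[-0.005,0.005,0.15,0,-0.002,0.004,-0.005,0.005,0.28,0,-0.002,0.004,-0.005,0.005,0.38,0,-0.002,0.004,-0.005,0.005,0.422,0,-0.002,0.004,-0.005,0.005,0.422,0,-0.002,0.004],
)

```text
time_s: 18.98
tool_pos: [0.5079, -0.2947, 0.1948]
orientation: [180.0, 0.1, 4.2]
force: [0.2, -0.4, 0.0]
finger_gap: 0.68
gripper_force: 45.0
```

```bash
python3 - <<'E'
from h import *
import pickle
for i in range(4):c=cam('wrist')
pickle.dump(c,open('w7.pkl','wb'))
g=cv2.cvtColor(c[0],cv2.COLOR_BGR2GRAY).astype(int)
p=tool()[0];print(p,telemetry.state()['orientation'].round(2));T=p[2]
print([(r,int(np.median(g[r,240:270]))) for r in range(130,200)])
# expected: row of stack top cup lip/rim rear edges, held lip
u=np.array([np.cos(np.radians(BY)),np.sin(np.radians(BY)),0]);b=np.r_[B,0]
for n,z,h in(('a rim',.114,.03),('a lip',.094,.034),('base lip',.068,.034),('held lip',T-.0015,.034)):print(n,proj(c,b+h*u+[0,0,z]).round(1))
for rr in((147,150),(155,158),(178,181)):print(rr,[(k,int(np.median(g[rr[0]:rr[1],k]))) for k in list(range(186,222))+list(range(286,326))])
I=cv2.resize(c[0][110:215,170:345],None,fx=4.5,fy=4.5,interpolation=2);cv2.imwrite('pics/w7.png',I)
E
```

```text
[ 0.50837563 -0.2957431   0.19603844] [ 1.7991e+02 -3.0000e-02  4.1900e+00]
[(130, 164), (131, 129), (132, 102), (133, 101), (134, 102), (135, 102), (136, 102), (137, 102), (138, 101), (139, 102), (140, 102), (141, 101), (142, 101), (143, 101), (144, 101), (145, 101), (146, 93), (147, 128), (148, 143), (149, 133), (150, 100), (151, 125), (152, 140), (153, 141), (154, 144), (155, 123), (156, 92), (157, 84), (158, 81), (159, 114), (160, 134), (161, 136), (162, 135), (163, 126), (164, 132), (165, 135), (166, 135), (167, 135), (168, 134), (169, 134), (170, 134), (171, 134), (172, 135), (173, 137), (174, 118), (175, 84), (176, 92), (177, 127), (178, 135), (179, 135), (180, 136), (181, 138), (182, 138), (183, 142), (184, 103), (185, 81), (186, 84), (187, 86), (188, 87), (189, 88), (190, 85), (191, 85), (192, 85), (193, 79), (194, 123), (195, 135), (196, 132), (197, 131), (198, 131), (199, 131)]
a rim [252.8 161.1]
a lip [252.9 152.4]
base lip [253.2 148.4]
held lip [251.4 179. ]
(147, 150) [(186, 98), (187, 99), (188, 98), (189, 99), (190, 99), (191, 99), (192, 99), (193, 98), (194, 98), (
[... 1890 characters left out ...]
35), (204, 136), (205, 135), (206, 136), (207, 136), (208, 136), (209, 135), (210, 135), (211, 135), (212, 135), (213, 136), (214, 136), (215, 136), (216, 135), (217, 136), (218, 136), (219, 136), (220, 135), (221, 136), (286, 135), (287, 134), (288, 134), (289, 134), (290, 134), (291, 135), (292, 135), (293, 135), (294, 135), (295, 135), (296, 135), (297, 135), (298, 135), (299, 135), (300, 135), (301, 134), (302, 135), (303, 135), (304, 135), (305, 135), (306, 134), (307, 134), (308, 134), (309, 135), (310, 135), (311, 135), (312, 134), (313, 135), (314, 134), (315, 135), (316, 134), (317, 135), (318, 134), (319, 134), (320, 145), (321, 162), (322, 160), (323, 159), (324, 159), (325, 159)]
```

View pics/w7.png

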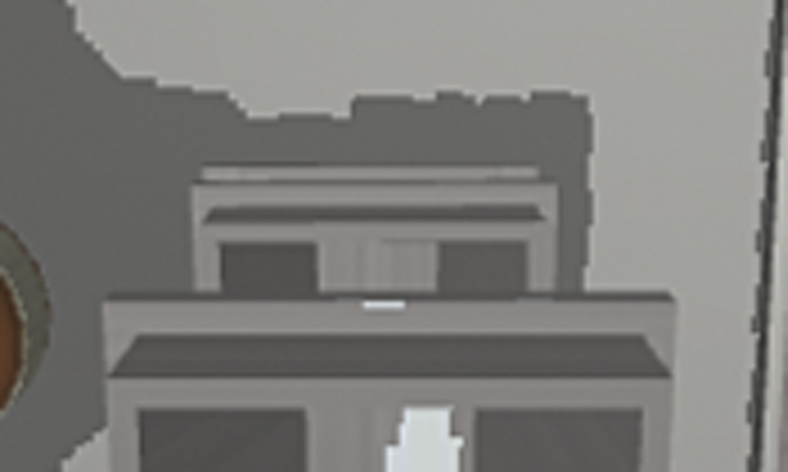

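The crop shows the two-cup stack with lips close together at rows 185/170 and the held cup, lip (105-675, 298), in front. X is aligned; y needs a +2.5 mm shift. Descending.

Emit:
step_arm(
  rows=[0,-0.01,0.0,0,0,0.002,0,-0.01,0.03,0,0,0.002,0,-0.01,0.08,0,0,0.002,0,-0.01,0.12,0,0,0.002,0,-0.01,0.12,0,0,0.002],
)

```text
time_s: 19.8
tool_pos: [0.5067, -0.2925, 0.1634]
orientation: [-180.0, 0.2, 4.1]
force: [0.5, -0.6, -1.5]
finger_gap: 0.689
gripper_force: 45.0
```

```bash
python3 - <<'E'
from h import *
for i in range(3):c=cam('top')
print(telemetry.state()['force'],tool()[0])
plan(np.r_[B,.127],down(-90+BY))
E
```

```text
[ 0.62809924 -0.12437461 -0.94966871] [ 0.50757849 -0.29314599  0.16495992]
dist mm 38 ang 0.3
1.0 [0.0043, 0.0003, 0.1518, 0.0014, 0.0016, -0.007]
```

Emit:
step_arm(
  rows=[0.004,0,0.04,0,0.001,-0.006,0.004,0,0.07,0,0.001,-0.006,0.004,0,0.1,0,0.001,-0.006,0.004,0,0.12,0,0.001,-0.006,0.004,0,0.13,0,0.001,-0.006],
)

```text
time_s: 20.58
tool_pos: [0.5083, -0.2928, 0.1319]
orientation: [180.0, 0.1, 4.4]
force: [-0.1, 0.2, -1.5]
finger_gap: 0.686
gripper_force: 45.0
```

Emit:
step_arm(
  rows=[0,0,0.005,0,0,0,0,0,0.01,0,0,0,0,0,0.014,0,0,0,0,0,0.018,0,0,0,0,0,0.018,0,0,0],
)

```text
time_s: 21.2
tool_pos: [0.5084, -0.2929, 0.1278]
orientation: [180.0, 0.0, 4.4]
force: [-0.6, -0.6, -1.6]
finger_gap: 0.685
gripper_force: 45.0
```

Emit:
step_arm(
  rows=[0,0,0.006,0,0,0,0,0,0.012,0,0,0,0,0,0.018,0,0,0,0,0,0.022,0,0,0,0,0,0.022,0,0,0],
)

```text
time_s: 21.82
tool_pos: [0.5086, -0.2929, 0.1228]
orientation: [180.0, 0.0, 4.4]
force: [-1.0, 1.7, 4.6]
finger_gap: 0.685
gripper_force: 45.0
```

Emit:
step_arm(
  rows=[0,0,0.003,0,0,0,0,0,0.006,0,0,0,0,0,0.006,0,0,0],
)

```text
time_s: 22.2
tool_pos: [0.509, -0.293, 0.1227]
orientation: [180.0, -0.0, 4.4]
force: [-2.8, 2.7, 12.7]
finger_gap: 0.685
gripper_force: 45.0
```

Solid stop at 0.1227, 26.1 mm above the first nesting, so it's home. Releasing.

Emit:
step_arm(
  rows=[0,0,-0.007,0,0,0,0,0,-0.007,0,0,0,0,0,-0.007,0,0,0,0,0,-0.007,0,0,0],
  claw=1,
)

```text
time_s: 22.7
tool_pos: [0.5083, -0.2928, 0.1222]
orientation: [180.0, 0.1, 4.4]
force: [0.2, 0.6, 0.5]
finger_gap: 0.982
gripper_force: 0.0
```

Emit:
step_arm(
  rows=[0,0,-0.02,0,0,0,0,0,-0.1,0,0,0,0,0,-0.3,0,0,0,0,0,-0.5,0,0,0,0,0,-0.7,0,0,0],
)

```text
time_s: 23.32
tool_pos: [0.5084, -0.2931, 0.3009]
orientation: [179.9, -0.1, 4.3]
force: [1.3, 0.6, -0.5]
finger_gap: 1.003
gripper_force: 0.0
```

```bash
python3 - <<'E'
from h import *
for i in range(3):c=cam('wrist')
s=cam('scene')
A=cv2.resize(c[0][20:230,100:380],(420,315));Bc=cv2.resize(s[0][150:260,150:400],(780,343)[:2],interpolation=2)
Bc=cv2.resize(Bc,(720,315));cv2.imwrite('pics/n2.png',cv2.resize(np.vstack([cv2.copyMakeBorder(A,0,0,0,300,0),Bc]),(680,595)))
u=np.array([np.cos(np.radians(BY)),np.sin(np.radians(BY)),0])
print('exp lips',[proj(c,np.r_[B,z]+.034*u).round(1).tolist() for z in(.068,.094,.12)],'rim',proj(c,np.r_[B,.14]+.03*u))
g=cv2.cvtColor(c[0],cv2.COLOR_BGR2GRAY).astype(int);print([(r,int(np.median(g[r,240:270]))) for r in range(130,165)])
E
```

```text
exp lips [[253.4, 140.7], [253.4, 142.8], [253.3, 145.3]] rim [253.27429697 151.26487068]
[(130, 96), (131, 96), (132, 96), (133, 95), (134, 96), (135, 96), (136, 96), (137, 95), (138, 94), (139, 91), (140, 124), (141, 110), (142, 123), (143, 123), (144, 102), (145, 121), (146, 133), (147, 136), (148, 97), (149, 72), (150, 105), (151, 126), (152, 131), (153, 109), (154, 79), (155, 90), (156, 121), (157, 128), (158, 126), (159, 126), (160, 125), (161, 126), (162, 126), (163, 125), (164, 125)]
```

View pics/n2.png

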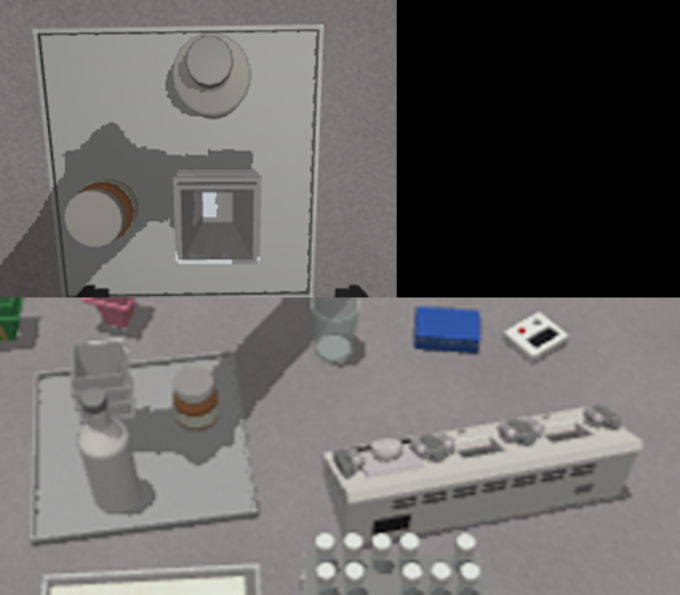

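The final view shows one upright stack of three at (103,385), with lips at the expected rows. The two right-hand sockets are empty, the cover plug is still seated at (385,450), and nothing else has moved.

```bash
python3 -c "
from plant import job
print(job.job_done())"
```

```text
the job is handed in; nothing more can be done
None
```

Both dock cups are nested fully home in cup_base as one upright stack on the tray, the cover plug is still seated in the dock, and the job is handed in at about 23.5 s of the 72 s limit.

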